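# Cock the van's launcher on the two-lane model-car track

### The arm

A 6-joint arm with a two-finger parallel gripper is mounted at the origin on the work surface. World frame = base frame: x ahead of the robot, y to its left, z up, the work surface at z = 0. Lengths are in mm, angles in rad, forces in N, time in s.
With the tool pointing down it reaches from about 350 to 775 mm from the base axis. Payload 7.3 kg.
Tool frame: the origin (TCP) lies on the centre line of the jaws, within the pads' length; the fingertips stand 22 mm ahead of it and the grasp point (between the pads) lies 3 mm ahead of it (bot.finger_overhang is the distance from the TCP to the fingertips, in mm); y points along the fingers, z is the direction in which the jaws open and shut, and the axes are right-handed (so a half turn about y gives the same grasp; the last joint's range is limited). The gripper opens to 92 mm and grips with 3 to 60 N. Pads are 19 mm wide; open, the fingers measure 130 mm over their backs; the gripper's body (75 mm by 190 mm) begins 47 mm behind the grasp point.
Start: joints at [-0.146, 0.342, 1.524, -0, 1.275, -0.146], TCP at [525.017, 0.02, 248.741] pointing down, gripper open.
Joint ranges: [-2.53, 2.53], [-0.77, 2.02], [0.04, 2.7], [-1, 4.14], [0.28, 2.66], [-3.11, 3.11]. Speed limits (rad/s): [2.57, 2.57, 3.14, 3.14, 3.14, 3.14].

### API

Orientations are given as [roll, pitch, yaw] about the fixed x, y, z axes, in that order (R = Rz(yaw) Ry(pitch) Rx(roll)).
In Python, from plant import bot, viewer, find_in, spot_point gives the robot as it stands.
- The arm moves only by the tool send_rows, never from a script. Its argument "moves" is a list of rows, each a list of 3 entries, a list of its own where there are three numbers: the shift along the tool's x, y, z in mm, then the turn, a rotation vector about the tool's x, y, z in degrees, then the finger opening in mm, from 0 to 91.8. A call has 1 to 20 rows; each row shifts and turns the pose as measured when the row begins, along the tool's axes as they then stand; what a row does not reach is not made up. A row lasts 1/8 s, in which the tool goes at most 62.5 mm and 10.7 degrees, less where a joint would pass 70% of its speed; a pose out of reach is approached as far as the arm can. A call with a gripper value outside its range is refused whole. The fingers move at their own pace and stop on an object; the grip force is fixed at half the most. Time passes only in rows, so rows that do not move let the fingers close. It gives the time, the measured TCP pose, the force and the opening at its end, in the units of the state.
- bot.get_obs(): the state, without advancing time (a new reading comes with each control period).
- viewer.capture(name): name is "scene" or "side" or "wrist"; returns the picture (420x560x3 uint8, blue, green, red); there is no depth.
- viewer.camera_model(name): a dict with "fx", "fy", "cx", "cy" (pixels), "distortion" ([k1, k2, p1, p2, k3] as OpenCV has them; the pictures are not rectified), "rvec" (rotation vector, rad) and "tvec" (3), from world to camera coordinates, as OpenCV has them. Camera axes: x right, y down, z forward; pixel columns grow to the right and rows downward; lengths in mm; the calibration is good to about 2 mm. A picture is of the moment at which its call begins: read the wrist's pose just before it. camera_model takes no time and is no camera call; for the wrist camera it gives the pose at the moment of the call.
- bot.close_job(): hands the job in, once; it reports no verdict.
Trained networks look in the newest picture that a camera, given by its name, has taken for a name from the list of things; names that differ only in an ending like _2 or _b are one class to them, and where a whole thing is asked for, a point or a joint stands for the part that bears it (a point fixed in the world has none). Each returns a list of dicts, best first, with "conf" (0 to 1); they miss things now and then, are a little off and sometimes report something else, mostly with a low value. They report only what shows in the picture. A call takes as long as a camera call. They do not tell look-alikes from the thing itself.
- find_in(camera, thing): "extent" ([centre column, centre row, width, height] in pixels, round what is visible of it).
- spot_point(camera, thing): "point" ([column, row] in pixels: a listed point, or the origin of a listed thing).
The state is a dict: "time": time; "joint_positions": joint angles; "dq": joint speeds; "tau": joint torques, N m; "tool_pos": TCP position; "tcp_rot": TCP orientation; "contact_force": force on the tool from outside, world axes, zero at the start; "moment": the same for the moment, N m; "grip_width": finger opening in mm.
Only numpy, scipy, OpenCV 4.12 (cv2) and the standard library are available. Lean on these libraries where they do the work, as an engineer would, in place of code of your own. Each camera call takes 0.05 s, during which the arm holds its last target.

### The job

A toy van and a coupe are waiting on a two-lane model-car track, each in front of a spring launcher. Cock the launcher behind the van: push its slide by its upright tab right back away from the track, well past the point where the hidden stop pin springs up in front of it, then let it go so that it springs back and comes to rest against the risen pin. Just push it, do not lift anything, and leave the other lane's slide, both cars and the things around the track where they are.

Things in the scene. Friction and masses are not known exactly. Their poses are not given: they have to be found in the camera images.
- launcher: two-lane spring launcher fixed on a plywood board 260 x 530 x 18 mm (y -180 to 350 mm). Origin on the table midway between the lanes, z up. Lanes run along y, a at x = -60 mm, b at +60 mm. Track (black decks, 30 mm above the table) on the +y side from y = 75 mm; slides on the -y side, plates y -55 to +55 mm at home. Steel end blocks at y = -112 to -124 mm, 56 mm high.
- slide_a (a joint): sprung steel slide of lane a: 0 m at home (towards the track), grows as pushed to the launcher's -y, 0.055 at its end stop. Spring 4 N at home, 9 N at the stop, drives it back when let go. Once past 0.030 the stop pin jumps up before its front edge; let go, it then rests on the pin at 0.030 (cocked).
- slide_b (a joint): sprung steel slide of lane b: 0 m at home (towards the track), grows as pushed to the launcher's -y, 0.055 at its end stop. Spring 4 N at home, 9 N at the stop, drives it back when let go. Once past 0.030 the stop pin jumps up before its front edge; let go, it then rests on the pin at 0.030 (cocked).
- tab_a (a point): centre of the pushing face of the upright tab on lane a's slide, 56.5 mm above the table; the face looks to launcher +y and moves with the slide. Tab 90 mm wide (x), 12 mm thick (y), its top 18 mm above this point, the slide's flat plate 18 mm below. The plate, 50 mm wide, is free for 70 mm in front of the face, then has a rubber bumper 8 mm high.
- tab_b (a point): centre of the pushing face of the upright tab on lane b's slide, 56.5 mm above the table; the face looks to launcher +y and moves with the slide. Tab 90 mm wide (x), 12 mm thick (y), its top 18 mm above this point, the slide's flat plate 18 mm below. The plate, 50 mm wide, is free for 70 mm in front of the face, then has a rubber bumper 8 mm high.
- pin_a (a joint): vertical steel stop pin of lane a, 10 mm in diameter, on the lane's centre line at launcher y = 30 mm: 0 m when held down beneath the slide's plate, up to 0.014 when it has sprung up in front of the plate.
- pin_b (a joint): the same stop pin for lane b.
- van: toy van, loose, 134 mm long, 58 mm wide, 55 mm high with a tall box body; stands on one of the two lane decks, nose to the launcher's +y. Origin under its middle on the deck (launcher y about 150 mm); its launcher x tells its lane. Same silver paint as the coupe.
- coupe: toy coupe, loose, 134 mm long, 58 mm wide, 37 mm high, low body with a small cabin; stands on the other lane. Origin under its middle on the deck.
- oiler: small white bottle with a black cap, 36 mm in diameter, 85 mm high, standing loose on the table beside the board; origin at its foot.
- parts_cup: small open aluminium cup, 60 mm across, 45 mm high, standing loose on the table beside the board; origin at its foot.
Mind the look-alikes: they are no part of the job. Leave any red look-alike of the van alone.

How it is judged (in metres and radians):
On the way, in this order (a step that is already met when the one before it is completed fails the run):
1. the slide behind the van is pushed back past the stop pin and the pin is up (((x of van in the frame of launcher below 0 m and value of joint slide_a above 0.0325 m and value of joint pin_a above 0.009 m) or (x of van in the frame of launcher above 0 m and value of joint slide_b above 0.0325 m and value of joint pin_b above 0.009 m))), for 0.02 s.
2. it has been let go and rests against the pin at mid travel (((x of van in the frame of launcher below 0 m and value of joint slide_a between 0.026 and 0.034 m and value of joint pin_a above 0.009 m and velocity of joint slide_a between -0.005 and 0.005 m/s and value of joint slide_b below 0.006 m and contact force between the fingers and slide_a below 0.2 N) or (x of van in the frame of launcher above 0 m and value of joint slide_b between 0.026 and 0.034 m and value of joint pin_b above 0.009 m and velocity of joint slide_b between -0.005 and 0.005 m/s and value of joint slide_a below 0.006 m and contact force between the fingers and slide_b below 0.2 N))), for 0.3 s.
At the end, for the whole second after the job is handed in: The slide behind the van rests untouched against its raised stop pin (slide at 30 mm +/- 4 mm, pin up at least 9 mm), the other slide is home (under 6 mm), and both cars, the bottle and the cup are upright, at rest and within 12 mm of where they started (((x of van in the frame of launcher below 0 m and value of joint slide_a between 0.026 and 0.034 m and value of joint pin_a above 0.009 m and velocity of joint slide_a between -0.005 and 0.005 m/s and value of joint slide_b below 0.006 m and contact force between the fingers and slide_a below 0.2 N) or (x of van in the frame of launcher above 0 m and value of joint slide_b between 0.026 and 0.034 m and value of joint pin_b above 0.009 m and velocity of joint slide_b between -0.005 and 0.005 m/s and value of joint slide_a below 0.006 m and contact force between the fingers and slide_b below 0.2 N)) and distance of each of van, coupe, oiler, parts_cup from where it was at the start of the episode below 0.012 m and linear speed of each of van, coupe, oiler, parts_cup below 0.02 m/s and angle between each of van, coupe, oiler, parts_cup's own z axis and vertical below 0.15 rad).
It fails at once if the slide behind the coupe is pushed (over 12 mm) ((x of van in the frame of launcher below 0 m and value of joint slide_b above 0.012 m) or (x of van in the frame of launcher above 0 m and value of joint slide_a above 0.012 m)).
It fails at once if a car is lifted by 10 mm or more (height (world z) of any of van, coupe above 0.04 m).
It fails at once if the bottle or the cup is lifted by 10 mm or more (height (world z) of any of oiler, parts_cup above 0.01 m).
It fails at once if a car, the bottle or the cup is shoved more than 25 mm (distance of any of van, coupe, oiler, parts_cup from where it was at the start of the episode above 0.025 m).
It also fails if it takes over 32 s, if anything falls off the work surface, if the arm or the gripper's body presses on something with over 40 N, if the wrist force passes 120 N, or if a joint passes its speed limit or range.

## Working session

There is one attempt and no reset: what is moved stays moved. The work goes in short steps, Python scripts to look and compute and a tool call to move; the robot and the scene stay as the last step left them, time stands still between calls to the robot, and variables do not carry over. Pictures are saved under pics/ and viewed, and the job is handed in when it is done.

Besides the shell and the picture viewer there is one more tool, called after ">>>" as name(argument=value, ...), one argument or row to a line, values as JSON. send_rows: Moves the arm, as the interface text tells. Its arguments: {"type":"object","properties":{"moves":{"type":"array","items":{"type":"array"}}},"required":["moves"]}

```bash
ls; mkdir -p pics; python3 - <<'E'
from plant import bot, viewer, find_in, spot_point
import cv2
o=bot.get_obs(); print(o)
for c in ["scene","side","wrist"]:
    im=viewer.capture(c); cv2.imwrite(f"pics/{c}0.png",im)
    m=viewer.camera_model(c); print(c,m)
    for t in ["launcher","van","coupe","oiler","parts_cup"]:
        print(t,[(d['conf'],d['extent']) for d in find_in(c,t)][:3])
    for t in ["tab_a","tab_b","van","coupe","launcher","oiler","parts_cup"]:
        print(t,[(d['conf'],d['point']) for d in spot_point(c,t)][:3])
E
```

```text
pics
{'time': 0.0, 'joint_positions': array([-1.46017027e-01,  3.42700223e-01,  1.52502615e+00,  5.31011117e-06,
        1.27540105e+00, -1.45988548e-01]), 'dq': array([-0.00137439, -0.00037391, -0.00063695,  0.00015317, -0.00013538,
        0.00051857]), 'tau': array([ 7.61924657e-04, -4.31245601e+01, -2.44219762e+01,  7.17750052e-02,
        5.59406646e-02, -1.04314388e-04]), 'tool_pos': array([5.24620951e+02, 7.05842400e-02, 2.48053430e+02]), 'tcp_rot': array([-1.57231404e+00,  2.28288379e-04, -1.57082653e+00]), 'contact_force': array([ 0.15752195, -0.84001636,  0.40892344]), 'moment': array([-0.04274481,  0.0405403 , -0.0130952 ]), 'grip_width': 91.78463576332345}
scene {'fx': 542.369850190118, 'fy': 542.369850190118, 'cx': 282.1877098123241, 'cy': 217.56013681362742, 'distortion': array([0.03017941, 0.        , 0.        , 0.        , 0.        ]), 'rvec': array([ 2.30487553,  1.08013114, -0.34491807]), 'tvec': array([-361.18278314, -280.52423489, 1650.72758168])}
launcher [(0.92, [289.1, 236.8, 200.1, 183.9])]
van [(0.75, [294.3, 133.8, 12.4, 24.7]), (0.6, [290.2, 195.1, 45.7, 
[... 1616 characters left out ...]
: array([0.01243537, 0.        , 0.        , 0.        , 0.        ]), 'rvec': array([-2.84730486e+00, -6.11728123e-04, -1.05770455e-04]), 'tvec': array([-524.54462316,  -36.66230732,  389.93600051])}
launcher [(0.57, [293.6, 179.8, 305.5, 359.6])]
van [(0.57, [226.2, 74.9, 91.3, 144.4])]
coupe [(0.6, [360.9, 58.5, 83.8, 116.8])]
oiler []
parts_cup [(0.58, [491.2, 56.5, 86.8, 71.5])]
tab_a [(0.79, [263.4, 253.1]), (0.78, [386.5, 231.5])]
tab_b [(0.79, [263.4, 253.1]), (0.78, [386.5, 231.5])]
van [(0.78, [233.5, 66.9]), (0.45, [263.1, 253.4])]
coupe [(0.84, [356.8, 40.0])]
launcher [(0.96, [317.1, 201.6]), (0.39, [473.1, 60.6])]
oiler [(0.78, [480.7, 260.1])]
parts_cup [(0.88, [472.2, 60.8])]
```

View pics/scene0.png

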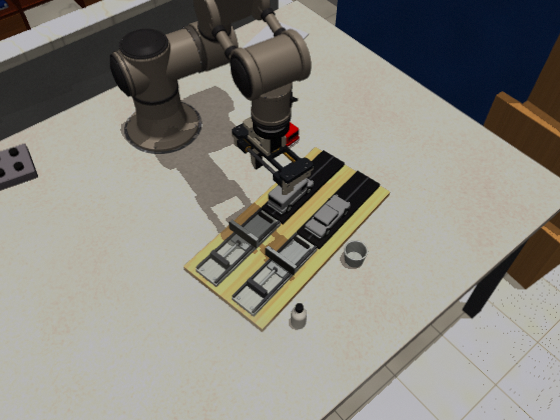

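View pics/side0.png

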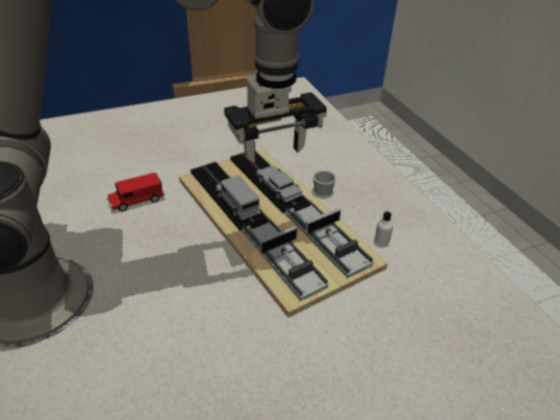

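View pics/wrist0.png

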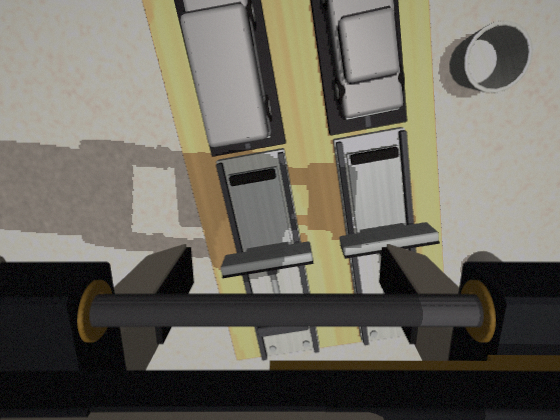

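```bash
cat > h.py <<'E'
import numpy as np, cv2
from plant import viewer
def PM(c,m=None):
    m=m or viewer.camera_model(c)
    K=np.array([[m['fx'],0,m['cx']],[0,m['fy'],m['cy']],[0,0,1]]); R=cv2.Rodrigues(m['rvec'])[0]
    return K,m['distortion'],R,m['tvec'].reshape(3,1),m['rvec']
def tri(views):
    A=[]
    for c,p in views:
        K,d,R,t,_=PM(c); u=cv2.undistortPoints(np.array([[p]],float),K,d)[0,0]; P=np.hstack([R,t])
        A+= [u[0]*P[2]-P[0],u[1]*P[2]-P[1]]
    A=np.array(A); return np.linalg.lstsq(A[:,:3],-A[:,3],rcond=None)[0]
def proj(c,X):
    K,d,R,t,r=PM(c); return cv2.projectPoints(np.array(X,float).reshape(-1,3),r,t,K,d)[0][:,0]
def atz(c,p,z):
    K,d,R,t,_=PM(c); u=cv2.undistortPoints(np.array([[p]],float),K,d)[0,0]
    C=-R.T@t[:,0]; v=R.T@np.array([u[0],u[1],1]); return C+v*(z-C[2])/v[2]
E
python3 - <<'E'
from h import *
np.set_printoptions(precision=1,suppress=True)
for n,v in dict(tabL=[(283.1,259.4),(276.9,237.2),(263.4,253.1)],tabR=[(246.3,230.9),(321.4,221.3),(386.5,231.5)],van=[(292,195),(238.6,202.3),(233.5,66.9)],coupe=[(325,220.8),(277.9,187),(356.8,40)],launch=[(268.7,248.1),(291.4,242),(317.1,201.6)],oiler=[(297.7,321.5),(382.3,241.7),(480.7,260.1)],cup=[(351.9,258.3),(324.4,190.7),(472.2,60.8)]).items():
    vs=list(zip(["scene","side","wrist"],v)); X=tri(vs); print(n,X,[ (proj(c,X)[0]-p) for c,p in vs])
E
```

```text
tabL [541.  -48.7  24.1] [array([-21.3, -15.4]), array([9.7, 2.1]), array([ 38. , -32.6])]
tabR [585.  -72.7 105.4] [array([18.4, 11.5]), array([-10.4,  -7.4]), array([-31.2,  46. ])]
van [477.3 104.4  35.9] [array([-0.3,  0.5]), array([-0.6, -0.5]), array([ 0.9, -0.2])]
coupe [590.8 125.1  31.3] [array([ 1.1, -1.8]), array([-0.1,  1.4]), array([2.2, 2.7])]
launch [556.5 -36.2   3.1] [array([1. , 1.7]), array([-1. , -1.2]), array([-2.5,  2.1])]
oiler [ 754.7 -109.8   -0.5] [array([1., 1.]), array([-1.4, -0.3]), array([-0.4,  2.3])]
cup [711.5 108.7   3.1] [array([1.1, 0.4]), array([-1.8, -0.1]), array([1.6, 3.6])]
```

```bash
python3 - <<'E'
from h import *
np.set_printoptions(precision=1,suppress=True)
V={}
for n,v in dict(tabV=[(246.3,230.9),(276.9,237.2),(263.4,253.1)],tabC=[(283.1,259.4),(321.4,221.3),(386.5,231.5)]).items():
    vs=list(zip(["scene","side","wrist"],v)); X=tri(vs);V[n]=X; print(n,X,[ (proj(c,X)[0]-p) for c,p in vs])
d=V['tabC']-V['tabV']; print(np.degrees(np.arctan2(d[1],d[0])),np.hypot(*d[:2]))
# wrist tab top edges: front top edge corners and lane rails
for p in [(222,270),(312,255),(343,248),(438,235)]: print(p,atz('wrist',p,74.5))
for p in [(221,262),(308,244),(341,240),(436,225)]: print('back?',p,atz('wrist',p,74.5))
# board edges at z18
for p in [(145,0),(240,358),(430,0),(440,225)]: print(p,atz('wrist',p,18))
im=cv2.imread('pics/wrist0.png')[140:370,180:480]; cv2.imwrite('pics/crop0.png',cv2.resize(im,None,fx=2.6,fy=2.6))
im=cv2.imread('pics/side0.png')[150:310,170:400]; cv2.imwrite('pics/crop1.png',cv2.resize(im,None,fx=3.4,fy=3.4))
E
```

```text
tabV [505.  -69.8  61.2] [array([-0.5,  0. ]), array([-1.1, -0.1]), array([ 2.9, -0. ])]
tabC [624.7 -49.7  53.7] [array([-0.2,  0.3]), array([-0.4, -0.2]), array([ 0.4, -0.1])]
9.530427270202779 121.37548276398057
(222, 270) [462.9 -81.4  74.5]
(312, 255) [549.3 -65.7  74.5]
(343, 248) [578.4 -58.4  74.5]
(438, 235) [666.2 -45.2  74.5]
back? (221, 262) [462.4 -73.   74.5]
back? (308, 244) [545.3 -54.4  74.5]
back? (341, 240) [576.1 -50.3  74.5]
back? (436, 225) [663.2 -35.2  74.5]
(145, 0) [395.9 162.1  18. ]
(240, 358) [ 467.8 -230.7   18. ]
(430, 0) [655.7 162.2  18. ]
(440, 225) [692.8 -56.   18. ]
```

View pics/crop0.png

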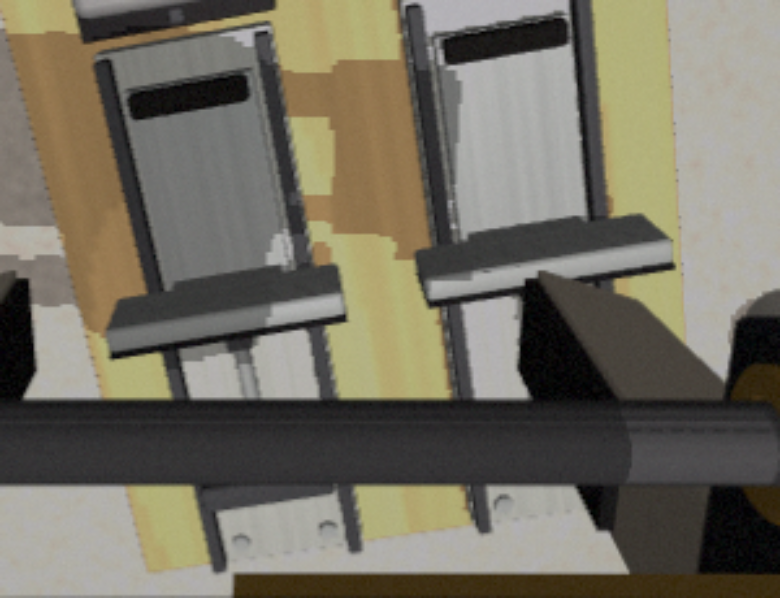

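View pics/crop1.png

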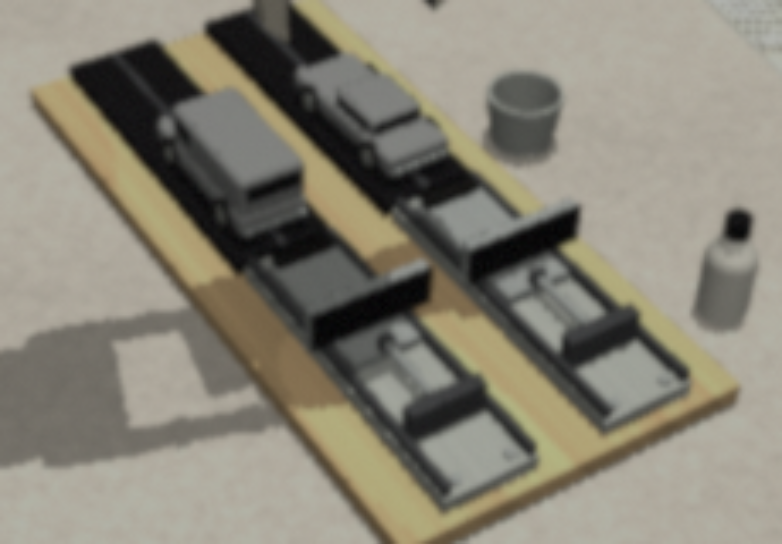

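Candidates: silver tall-bodied van at wrist (226,75)/side (239,198) on the left lane. The silver coupe is at wrist (361,58) on the right lane, and the red look-alike van is off the board at scene (294,134)/side (137,190). The crops show the tall box body on the left lane at launcher x<0, so this is lane a, with its tab at wrist (263,253). I'll turn about 9.7°, close the fingers and go above the gap in front of tab a.

>>> send_rows(
  moves=[
    [[0,0,0],[0,-9.7,0],0],
    [[14,40,-15],[0,0,0],0],
    [[14,40,-15],[0,0,0],0],
    [[0,0,0],[0,0,0],0],
    [[0,0,0],[0,0,0],0],
  ],
)

```text
time: 2.58
tool_pos: [501.9, -33.1, 169.3]
tcp_rot: [-1.566, -0.001, -1.396]
contact_force: [1.0, -0.2, 0.6]
grip_width: 46.4
```

```bash
python3 - <<'E'
from h import *
from plant import bot, find_in, spot_point
np.set_printoptions(precision=2,suppress=True)
o=bot.get_obs(); print(o['time'],o['tool_pos'],o['tcp_rot'],o['grip_width'])
for c in ["wrist","side"]:
    im=viewer.capture(c); cv2.imwrite(f"pics/{c}1.png",im)
    for d in spot_point(c,"tab_a"): print(c,d['conf'],d['point'],atz(c,d['point'],56.5))
E
```

```text
2.575 [501.95 -33.11 169.35] [-1.57 -0.   -1.4 ] 46.44090324479416
wrist 0.73 [276.1, 255.2] [501.11 -71.11  56.5 ]
wrist 0.56 [440.0, 255.0] [624.15 -49.23  56.5 ]
side 0.56 [277.7, 237.5] [510.35 -67.91  56.5 ]
```

View pics/wrist1.png

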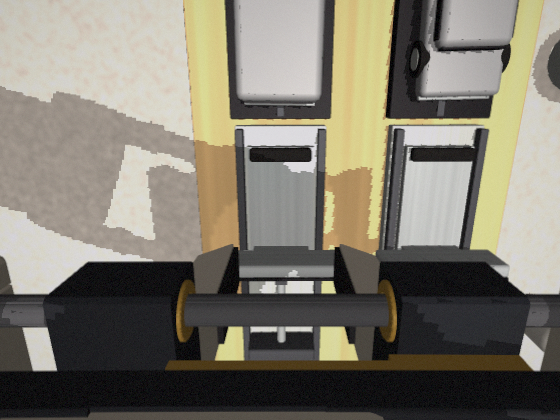

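View pics/side1.png

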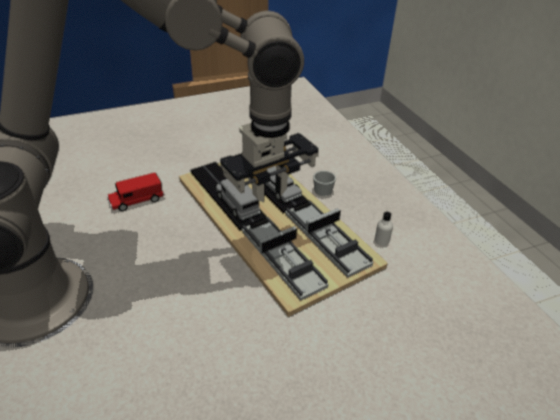

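The wrist view shows lane a at column ~281, centred on the tool and running straight up the image. Tab a's face is at row ~255, about 37 mm behind the fingers. Next I close the fingers fully and go down.

>>> send_rows(
  moves=[
    [[0,0,0],[0,0,0],0],
    [[0,0,0],[0,0,0],0],
    [[0,0,0],[0,0,0],0],
    [[0,30,0],[0,0,0],0],
    [[0,30,0],[0,0,0],0],
    [[0,20,0],[0,0,0],0],
    [[0,11,0],[0,0,0],0],
    [[0,0,0],[0,0,0],0],
  ],
)

```text
time: 3.78
tool_pos: [504.7, -32.8, 78.1]
tcp_rot: [-1.56, -0.004, -1.394]
contact_force: [-0.1, 0.1, -0.4]
grip_width: 0.2
```

```bash
python3 - <<'E'
from h import *
from plant import bot
np.set_printoptions(precision=2,suppress=True)
o=bot.get_obs(); print(o['time'],o['tool_pos'],o['tcp_rot'],o['grip_width'],o['contact_force'])
im=viewer.capture("wrist"); cv2.imwrite("pics/wrist2.png",im)
im=viewer.capture("side"); cv2.imwrite("pics/side2.png",cv2.resize(im[130:320,160:420],None,fx=3,fy=3))
E
```

```text
3.775 [504.7  -32.8   78.07] [-1.56 -0.   -1.39] 0.230454343658595 [-0.1   0.14 -0.39]
```

View pics/wrist2.png

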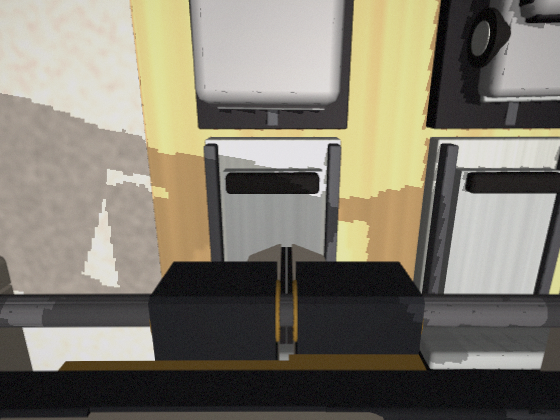

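View pics/side2.png

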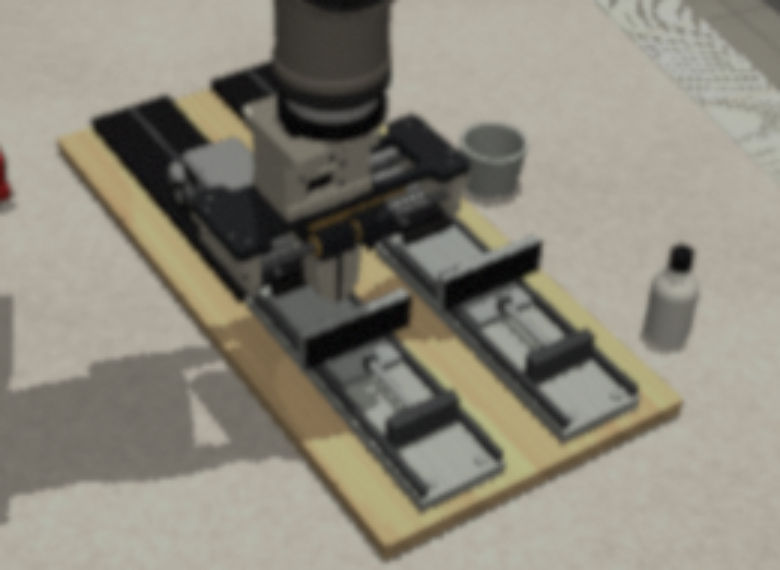

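The fingers are closed in the gap in front of tab a, between the van and the tab, with tips at about z 56. I go slightly lower, then approach to contact.

>>> send_rows(
  moves=[
    [[6,5,0],[0,0,0],0],
    [[8,0,0],[0,0,0],0],
    [[6,0,0],[0,0,0],0],
    [[4,0,0],[0,0,0],0],
  ],
)

```text
time: 4.38
tool_pos: [511.1, -58.5, 75.7]
tcp_rot: [-1.555, -0.006, -1.394]
contact_force: [-0.6, 6.6, -1.4]
grip_width: 0.3
```

>>> send_rows(
  moves=[
    [[8,1,0],[0,0,0],0],
    [[8,1,0],[0,0,0],0],
    [[8,1,0],[0,0,0],0],
    [[8,1,0],[0,0,0],0],
  ],
)

```text
time: 4.88
tool_pos: [516.0, -85.9, 73.6]
tcp_rot: [-1.555, 0.003, -1.395]
contact_force: [-2.3, 8.4, 8.0]
grip_width: 0.6
```

>>> send_rows(
  moves=[
    [[8,0,0],[0,0,0],0],
    [[7,0,0],[0,0,0],0],
    [[5,0,0],[0,0,0],0],
    [[0,0,0],[0,0,0],0],
  ],
)

```text
time: 5.38
tool_pos: [518.5, -100.4, 73.8]
tcp_rot: [-1.556, 0.014, -1.397]
contact_force: [-0.8, 8.3, 2.5]
grip_width: 0.5
```

```bash
python3 - <<'E'
from h import *
from plant import bot
np.set_printoptions(precision=2,suppress=True)
o=bot.get_obs(); print(o['time'],o['tool_pos'],o['tcp_rot'],o['grip_width'],o['contact_force'])
im=viewer.capture("wrist"); cv2.imwrite("pics/wrist3.png",im)
im=viewer.capture("side"); cv2.imwrite("pics/side3.png",cv2.resize(im[130:320,160:420],None,fx=3,fy=3))
E
```

```text
5.375 [ 518.5  -100.36   73.76] [-1.56  0.01 -1.4 ] 0.5395372161928037 [-0.83  8.26  2.46]
```

View pics/wrist3.png

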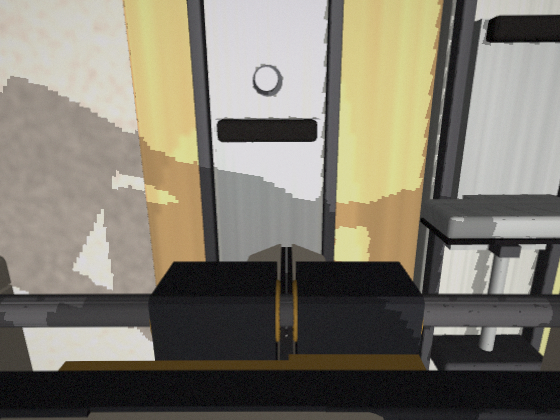

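View pics/side3.png

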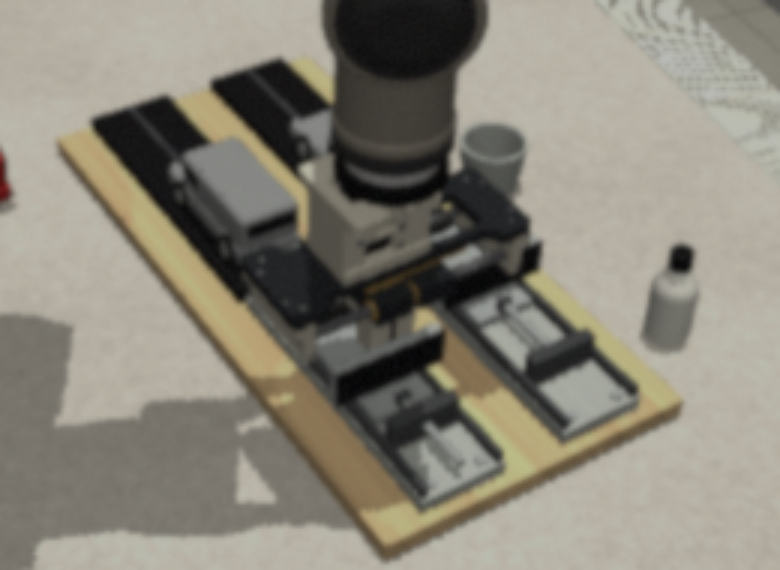

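The pin shows as a round head in front of the plate at wrist (267,80), with the slide about 43 mm back and the other slide at home. I push a little further, then back off.

>>> send_rows(
  moves=[
    [[5,0,0],[0,0,0],0],
    [[0,0,0],[0,0,0],0],
    [[-8,0,0],[0,0,0],0],
    [[-10,0,0],[0,0,0],0],
    [[-10,0,0],[0,0,0],0],
    [[-10,0,0],[0,0,0],0],
    [[0,0,0],[0,0,0],0],
  ],
)

```text
time: 6.35
tool_pos: [511.8, -62.3, 74.7]
tcp_rot: [-1.556, 0.021, -1.397]
contact_force: [-0.4, -0.1, 0.1]
grip_width: 0.2
```

```bash
python3 - <<'E'
from h import *
from plant import bot
np.set_printoptions(precision=2,suppress=True)
o=bot.get_obs(); print(o['time'],o['tool_pos'],o['tcp_rot'],o['grip_width'],o['contact_force'])
im=viewer.capture("wrist"); cv2.imwrite("pics/wrist4.png",im)
im=viewer.capture("side"); cv2.imwrite("pics/side4.png",cv2.resize(im[130:320,160:420],None,fx=3,fy=3))
E
```

```text
6.35 [511.79 -62.31  74.72] [-1.56  0.02 -1.4 ] 0.1786656918545489 [-0.43 -0.09  0.11]
```

View pics/wrist4.png

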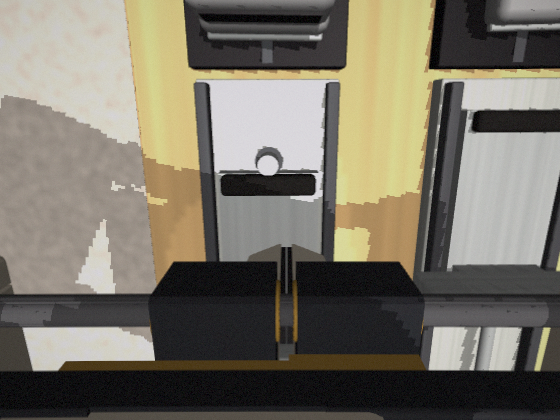

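View pics/side4.png

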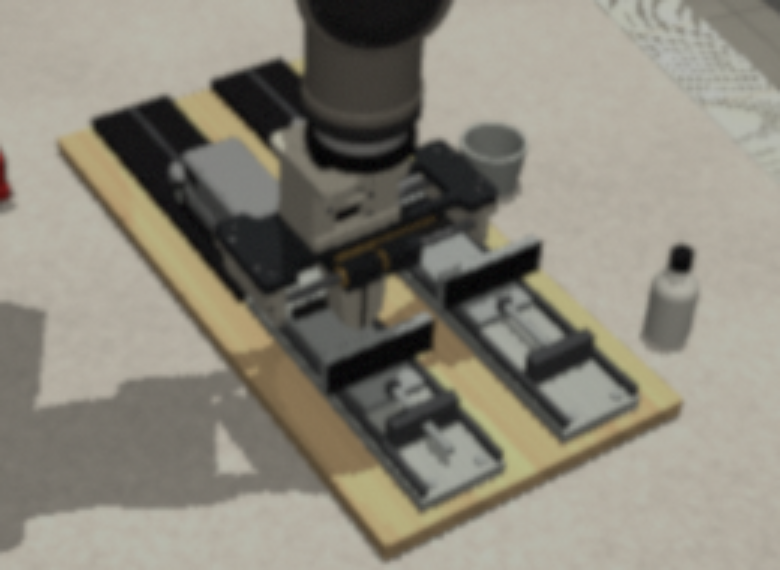

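The slide rests against the raised pin at wrist (267,162), and the fingers are clear with no contact force. Next I raise the arm and check.

>>> send_rows(
  moves=[
    [[0,-20,0],[0,0,0],0],
    [[0,-40,0],[0,0,0],0],
    [[0,-40,0],[0,0,0],0],
    [[0,-40,0],[0,0,0],0],
    [[0,0,0],[0,0,0],0],
    [[0,0,0],[0,0,0],0],
  ],
)

```text
time: 7.2
tool_pos: [510.4, -68.6, 217.9]
tcp_rot: [-1.557, 0.02, -1.4]
contact_force: [-0.8, -0.6, 0.2]
grip_width: 0.4
```

```bash
python3 - <<'E'
from h import *
from plant import bot, spot_point
np.set_printoptions(precision=1,suppress=True)
o=bot.get_obs(); print(o['time'],o['tool_pos'],o['contact_force'])
im=viewer.capture("wrist"); cv2.imwrite("pics/wrist5.png",im)
im=viewer.capture("side"); cv2.imwrite("pics/side5.png",cv2.resize(im[130:320,160:420],None,fx=3,fy=3))
for t in ["tab_a","van","coupe","oiler","parts_cup"]: print(t,[(d['conf'],d['point']) for d in spot_point("side",t)])
for d in spot_point("wrist","tab_a"): print(d['conf'],d['point'],atz("wrist",d['point'],56.5))
E
```

```text
7.2 [510.4 -68.6 217.9] [-0.8 -0.6  0.2]
tab_a [(0.81, [284.0, 245.3]), (0.68, [321.8, 222.7])]
van [(0.87, [238.9, 206.9]), (0.74, [137.0, 198.8])]
coupe [(0.89, [277.8, 186.1])]
oiler [(0.8, [383.2, 242.6])]
parts_cup [(0.87, [327.8, 190.6])]
0.78 [415.6, 194.8] [623.  -48.7  56.5]
0.56 [273.8, 231.1] [ 507.1 -102.2   56.5]
```

View pics/wrist5.png

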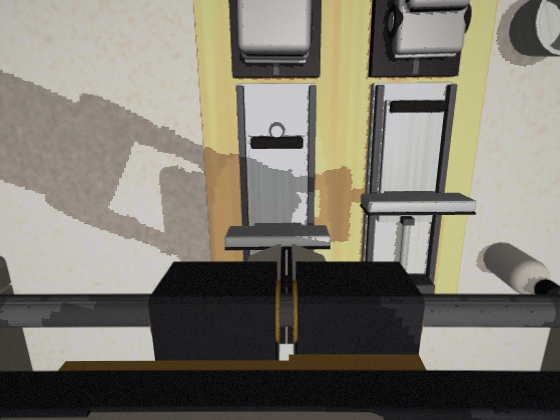

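View pics/side5.png

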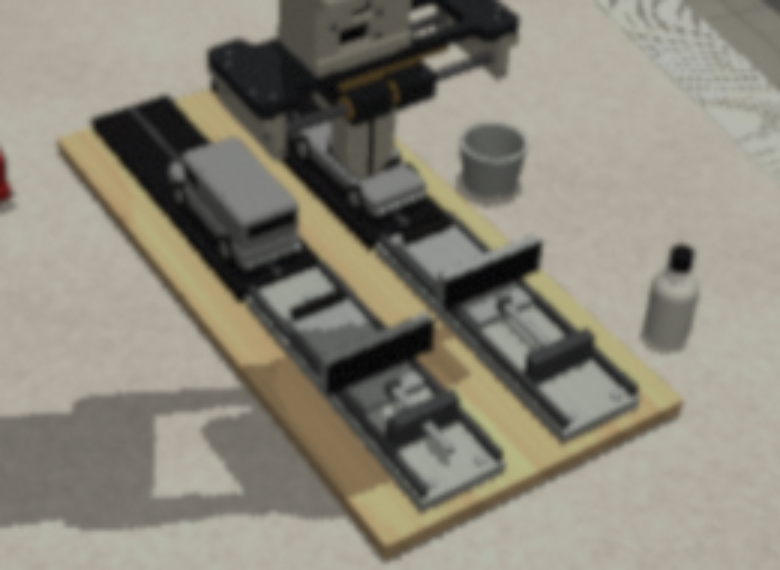

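Tab a sits about 31 mm back with its bumper against the pin at wrist (277,131). Slide b is at home, and the cars, cup and bottle look unchanged.

```bash
python3 -c "
from plant import bot
print(bot.close_job())"
```

```text
the job is handed in; nothing more can be done
None
```

I cocked the launcher behind the silver van, which is lane a. With closed fingers I pushed its tab back about 45 mm and saw the pin come up. Then I backed off so the slide sprang forward onto the pin, and raised the arm clear.

**Slide a:** in the last pictures its front rests on the raised pin, about 31 mm back from home. Nothing is touching it: the force reading was about 0 N once the fingers were clear.

**Slide b:** still at home; its tab measured about 2 mm from the first position.

**Cars, bottle and cup:** upright and where they started by eye and by most detections. The van and cup points came out 3–5 px off from the first side picture. The van's first detection had a low confidence (0.55), and the pictures show no visible move, so I put these down to detector noise. I did not measure them again from a second view.

**Time:** about 7 to 8 s used before handing in. Nothing failed on the way, and `bot.close_job()` gave no verdict.

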